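# Park the wet-painting trolley at the green mark

## Robot

A 6-joint arm with a two-finger parallel gripper is mounted at the origin on the work surface. World frame = base frame: x ahead of the robot, y to its left, z up, the work surface at z = 0. Lengths are in m, angles in rad, forces in N, time in s.
With the tool pointing down it reaches from about 0.4 to 0.825 m from the base axis. Payload 7 kg.
Tool frame: the origin (TCP) lies at the very end of the fingers, on their centre line; the grasp point (between the pads) lies 19 mm behind it; z points along the fingers, y is the line along which they close (so a half turn about z gives the same grasp; the last joint's range is limited). The gripper opens to 88 mm and grips with 3 to 60 N. Pads are 19 mm wide; open, the fingers measure 130 mm over their backs; the gripper's body (78 mm by 193 mm) begins 47 mm behind the grasp point.
Start: joints at [1.394, 0.359, 0.012, 0, -1.224, -0.288], TCP at [0.303, 0.603, 0.227] pointing down, gripper open.
Joint ranges: [-3.07, 3.07], [-1.43, 2.12], [-1.02, 1.25], [-3.03, 1.67], [-3.05, -0], [-3.03, 3.03]. Speed limits (rad/s): [2.39, 2.39, 3.01, 3.14, 3.14, 3.14].

## Interface

Orientations are given as [roll, pitch, yaw] about the fixed x, y, z axes, in that order (R = Rz(yaw) Ry(pitch) Rx(roll)).
In Python, from station import * gives the robot as it stands.
- The arm moves only by the tool servo_tool, never from a script. Its argument "moves" is a list of rows, each an object of numbers: "jaw": the opening, from 0 (shut) to 1 (fully open); "dx", "dy", "dz": the shift along the world's x, y, z in m; "roll": the turn about the world's z in degrees. A call has exactly 10 rows; each row shifts and turns the commanded pose from where the row before left it; what a row does not reach is not made up. A row lasts 1/8 s, in which the tool goes at most 62.5 mm and 10.7 degrees, less where a joint would pass 70% of its speed; a pose out of reach is approached as far as the arm can. A call with a gripper value outside its range is refused whole. The fingers move at their own pace and stop on an object; "newtons" is the grip in N (left out, the last holds). Time passes only in rows, so rows that do not move let the fingers close, or fill a call up. It gives the time, the measured TCP pose, the force, the opening and the grip force at its end, in the units of the state.
- get_state(): the state, without advancing time (a new reading comes with each control period).
- grab_frame(name): name is "scene" or "top" or "wrist"; returns (picture, depth): 400x640x3 uint8, red, green, blue; 400x640 float32, m along the optical axis (not along the pixel's ray), 0 where there is no reading.
- calibration(name): a dict with "intrinsics" (3x3 intrinsics, pixels), "k1" (the pictures are not rectified: a ray, as slopes to the right and down, at radius r is drawn at 1 + k1 r^2 times it, then the intrinsics apply), "R" (3x3) and "t" (3): a world point X has camera coordinates R X + t. Camera axes: x right, y down, z forward; pixel columns grow to the right and rows downward; lengths in m; the calibration is good to about 2 mm. A picture is of the moment at which its call begins: read the wrist's pose just before it. calibration takes no time and is no camera call; for the wrist camera it gives the pose at the moment of the call.
- job_done(): hands the job in; it is judged then, once.
The state is a dict: "t": time; "q": joint angles; "qd": joint speeds; "joint_efforts": joint torques, N m; "eef_pos": TCP position; "ee_rot": TCP orientation; "force": force on the tool from outside, world axes, zero at the start; "moment": the same for the moment, N m; "width": finger opening in m; "gripper_force": force on a finger pad.
Only numpy, scipy, OpenCV 4.12 (cv2) and the standard library are available. Lean on these libraries where they do the work, as an engineer would, in place of code of your own. Each camera call takes 0.05 s, during which the arm holds its last target. There are 200 camera calls.

## Task

Send the heavy rail trolley with the wet painting along its track and bring it to rest, and let it stay at rest, with its red pointer inside the width of the green mark. Work only on the two sprung buffers, from inside the hand well between them and without ever pushing one all the way in; do not touch any other part of the trolley, do not let the trolley run into either orange end stop, and leave the mark and the other things on the bench where they are. It hardly has any friction, so brake it until it really stands still, then take the hand out upwards and leave it standing there.

Things in the scene. Friction and masses are not known exactly. Their poses are not given: they have to be found in the camera images.
- track: Fixed aluminium track plate (400 x 970 x 12 mm), two steel rails along its y axis, an orange stop block at each end. Place and yaw vary. Origin at table height under the middle of the well's line of travel; +y is the travel towards the mark, z up. In track axes the well centre is at x = 0, y = (joint trolley) - 0.200 m.
- trolley (a joint): Travel of the trolley along track +y in m; the end stops are struck at 0 and 0.400. Total moving mass nominally 6 kg (up to about 30 percent off either way), friction about 0.008 N plus 0.08 N per m/s: once moving it coasts on almost undiminished. It starts at rest between about 0.03 and 0.12.
- mark (a joint): Position of the green mark on its scale bar (0 to 0.1 m along track +y); varies from run to run and must not be moved. The red pointer stands exactly at the mark's centre when joint trolley = 0.240 + joint mark.
- mark_top (a point): Centre of the top of the green mark (34 x 30 x 20 mm, 30 mm along the travel), 50 mm above the table, beside the bed on the robot's side; its axes are those of the track. A white line shows its middle.
- pointer_tip (a point): Tip of the red pointer (8 mm wide) on the robot's side of the trolley, 58 mm above the table, 104 mm towards the robot (track -x) from the well centre and at the same track y as the well centre.
- well (a point): Middle of the hand well on the trolley, between the two buffer faces, 80 mm above the table; axes as the track. The well is 240 mm long along the travel between the unpressed buffer faces; its floor (the bed) is 50 mm above the table. Enter from above with the fingers.
- buffer_front_face (a point): Centre of the black rubber buffer face at the +y end of the well (100 mm wide, 40 mm high, 60 to 100 mm above the table), unpressed 120 mm from the well centre. Pushing it drives the trolley to +y. It slides into its blue housing against a 40 N/m spring, hardly damped, no preload, at most 45 mm (not to be used up). The trolley bounces off a hand held still.
- buffer_rear_face (a point): The same at the -y end of the well: pushing it drives the trolley to track -y, and so brakes it.
- bed_top (a point): Grey bed plate of the trolley, 310 x 470 mm (470 along the travel), top 50 mm above the table, with two blue buffer housings (130 x 70 mm, tops 105 mm above the table) which begin 165 mm from the well centre along the travel. This point: middle of the plate's top, 85 mm to track +x of the well centre. Not to be touched.
- painting (a point): Wet painting on a wooden panel, 150 x 430 x 8 mm, lying on the bed on the far side of the well (it begins 85 mm from the well centre across the track, top 61 mm above the table). This point: the middle of its top. Not to be touched.
- buffer_front (a joint): How far the front buffer is pushed in, m: 0 free, 0.045 bottomed.
- buffer_rear (a joint): How far the rear buffer is pushed in, m: 0 free, 0.045 bottomed.
- water_jar: Glass water jar, 80 mm across, 85 mm high, origin under its centre. Leave alone.
- tape_roll: Roll of green tape lying flat, 90 mm across, 24 mm high, origin under its centre. Leave alone.

How it is judged:
On the way:
1. the trolley stands still with its pointer inside the green mark for one second (y of pointer_tip in the frame of mark_top between -0.015 and 0.015 m and velocity of joint trolley between -0.01 and 0.01 m/s), for 1 s.
At the end, for the whole second after the job is handed in: The pointer's middle is within 15 mm of the mark's centre along the travel, the trolley is slower than 10 mm/s and not touched; jar and tape within 20 mm of where they were (all of step 1 and distance of each of water_jar, tape_roll from where it was at the start of the episode below 0.02 m).
It fails at once if the trolley strikes an end stop (joint within 4 mm of the end of travel) (value of joint trolley above 0.396 m or value of joint trolley below 0.004 m).
It fails at once if a buffer is pushed all the way in (over 43 mm) (value of joint any of buffer_front, buffer_rear above 0.043 m).
It fails at once if the wet painting, bed, pointer or housings are touched with over 0.5 N (contact force between any of the fingers, the arm and trolley_c0 above 0.5 N or contact force between any of the fingers, the arm and trolley_c1 above 0.5 N or contact force between any of the fingers, the arm and trolley_c2 above 0.5 N or contact force between any of the fingers, the arm and trolley_c3 above 0.5 N or contact force between any of the fingers, the arm and trolley_c4 above 0.5 N).
It fails at once if the green mark is moved by over 5 mm (distance of mark_top from where it was at the start of the episode above 0.005 m).
It fails at once if a bystander is knocked or moved by over 30 mm (distance of any of water_jar, tape_roll from where it was at the start of the episode above 0.03 m).
It also fails if it takes over 38 s, if anything falls off the work surface, if the arm or the gripper's body presses on something with over 40 N, if the wrist force passes 120 N, or if a joint passes its speed limit or range.

## Working session

There is one attempt and no reset: what is moved stays moved. The work goes in short steps, Python scripts to look and compute and a tool call to move; the robot and the scene stay as the last step left them, time stands still between calls to the robot, and variables do not carry over. Pictures are saved under pics/ and viewed, at most 10 in all, crops included, and the job is handed in when it is done.

Besides the shell and the picture viewer there is one more tool, called after "Emit:" as name(argument=value, ...) on one line, values as JSON. servo_tool: Moves the arm, as the interface text tells. Its arguments: {"type":"object","properties":{"moves":{"type":"array","items":{"type":"object","properties":{"jaw":{"type":"number"},"dx":{"type":"number"},"dy":{"type":"number"},"dz":{"type":"number"},"roll":{"type":"number"}}}},"newtons":{"type":"number"}},"required":["moves"]}

```bash
mkdir -p pics; cat > h.py <<'E'
from station import *
import numpy as np, cv2
def deproj(name,px,depth=None,z=None):
    c=calibration(name);K=np.array(c["intrinsics"]);R=np.array(c["R"]);t=np.array(c["t"])
    px=np.atleast_2d(px).astype(float)
    d=np.c_[(px[:,0]-K[0,2])/K[0,0],(px[:,1]-K[1,2])/K[1,1]];s=d.copy()
    for _ in range(20): s=d/(1+c["k1"]*(s**2).sum(1))[:,None]
    r=np.c_[s,np.ones(len(s))]
    o=-R.T@t; w=r@R
    k=depth if z is None else (z-o[2])/w[:,2]
    return o+w*np.reshape(k,(-1,1))
E
python3 - <<'E'
from h import *
print(get_state())
for n in("top","scene"):
    im,d=grab_frame(n); cv2.imwrite(f"pics/{n}0.png",im[:,:,::-1]); np.savez(f"{n}0.npz",im=im,d=d)
    c=calibration(n);print(n,c)
E
```

```text
{'t': 0.0, 'q': array([ 1.39410282e+00,  3.59370616e-01,  1.10709939e-02, -3.14777139e-04,
       -1.22408356e+00, -2.88080414e-01]), 'qd': array([-6.22801385e-04, -1.11760416e-03,  2.53712569e-03, -1.47973378e-03,
        3.67293658e-04, -5.31563968e-05]), 'joint_efforts': array([-1.38759264e-03, -5.82715845e+01,  2.93074769e+01,  6.99772239e+00,
        7.13321962e-03, -1.78126411e-04]), 'eef_pos': array([0.30238041, 0.60295287, 0.22564485]), 'ee_rot': array([ 3.13998711e+00, -1.67167507e-04, -4.64880983e-01]), 'force': array([ 0.50451529,  0.27648409, -0.32772614]), 'moment': array([-0.04419201,  0.02069644,  0.0564422 ]), 'gripper_force': 0.0, 'width': 0.08729513274778834}
top {'intrinsics': array([[461.12598847,   0.        , 314.39059601],
       [  0.        , 461.12598847, 199.27617843],
       [  0.        ,   0.        ,   1.        ]]), 'k1': 0.03633672613243294, 'R': array([[-0.00897031, -0.99993622, -0.00686158],
       [-0.99186221,  0.00976895, -0.12694063],
       [ 0.12699957,  0.00566704, -0.99188658]]), 't': array([0.02204644, 0.47953492, 1.30558029])}
scene {'intrinsics': array([[403.56399975,   0.        , 318.11836791],
       [  0.        , 403.56399975, 202.86862579],
       [  0.        ,   0.        ,   1.        ]]), 'k1': -0.05907336014360364, 'R': array([[ 0.47971099,  0.87739264, -0.00771521],
       [ 0.76248435, -0.42120397, -0.49112609],
       [-0.43416009,  0.22971586, -0.87105433]]), 't': array([-0.22876298, -0.33709335,  1.27824606])}
```

View pics/top0.png

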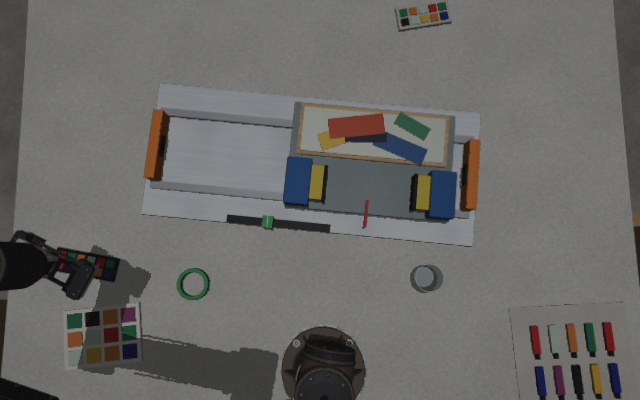

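The top view shows the trolley at right (pointer at about 366,213) and the green mark at about 267,222. Travel to the mark is towards image left (world +y). The jar is at 426,278 and the tape at 193,284. Next I'll segment the image by colour.

```bash
cat > seg.py <<'E'
from h import *
def rect(m,z,name="top"):
    c=max(cv2.findContours(m.astype(np.uint8),0,2)[0],key=cv2.contourArea)[:,0,:]
    p=deproj(name,c,z=z)[:,:2]
    (ce,sz,a)=cv2.minAreaRect(p.astype(np.float32)*1000)
    return np.array(ce)/1000,np.round(sz,1),a
def seg(im):
    h=cv2.cvtColor(im,cv2.COLOR_RGB2HSV).astype(int);H,S,V=h[...,0],h[...,1],h[...,2]
    Y,X=np.mgrid[:400,:640]
    box=lambda x0,x1,y0,y1:(X>x0)&(X<x1)&(Y>y0)&(Y<y1)
    blue=(H>100)&(H<120)&(S>150)&(V>60); green=(H>45)&(H<85)&(S>80); red=((H<6)|(H>174))&(S>130)
    return blue,green,red,(H>5)&(H<18)&(S>180),box
E
cat > m0.py <<'E'
from seg import *
im=np.load("top0.npz")["im"]
b,g,r,o,box=seg(im)
hf=rect(b&box(278,315,150,210),.105); hr=rect(b&box(425,460,165,222),.105)
print("housings",hf,hr)
print("mark",rect(g&box(255,280,210,232),.05)); print("ptr",rect(r&box(358,374,198,232),.058))
print("orange",rect(o&box(140,172,100,190),.05),rect(o&box(455,485,130,215),.05))
u=hf[0]-hr[0];print("dist",np.linalg.norm(u),"yaw of +y",np.degrees(np.arctan2(-u[0],u[1])),"well",(hf[0]+hr[0])/2)
print("tape",rect(g&box(170,215,262,305),.024))
for n,p,z in (("jar",(426,278),.085),("plate BL",(142,214),.012),("BR",(473,244),.012),("TL",(160,85),.012),("TR",(480,113),.012)): print(n,deproj("top",p,z=z))
E
python3 m0.py
python3 -c "
import cv2;i=cv2.imread('pics/top0.png')[75:250,130:490];cv2.imwrite('pics/c0.png',cv2.resize(i,(792,385),interpolation=2))"
```

```text
housings (array([0.52387109, 0.06418055]), array([ 66.8, 126.9]), 83.92765808105469) (array([ 0.48106091, -0.3322041 ]), array([ 66.3, 126.8]), 83.51658630371094)
mark (array([0.4147095 , 0.14338094]), array([14.8, 32.5]), 83.9078598022461)
ptr (array([ 0.43718698, -0.12748374]), array([ 7.8, 71.5]), 84.31865692138672)
orange (array([0.64282684, 0.47262439]), array([ 47.3, 200.5]), 83.92347717285156) (array([ 0.54571259, -0.42698804]), array([ 40. , 202.5]), 83.86212158203125)
dist 0.39868973307926564 yaw of +y -6.1641436478805165 well [ 0.502466   -0.13401178]
tape (array([0.24281393, 0.3659404 ]), array([86.9, 87.8]), 1.3359051942825317)
jar [[ 0.25498013 -0.28292696  0.085     ]]
plate BL [[0.44373161 0.52127802 0.012     ]]
BR [[ 0.34763824 -0.438386    0.012     ]]
TL [[0.83490723 0.4811526  0.012     ]]
TR [[ 0.7368586  -0.47901195  0.012     ]]
```

View pics/c0.png

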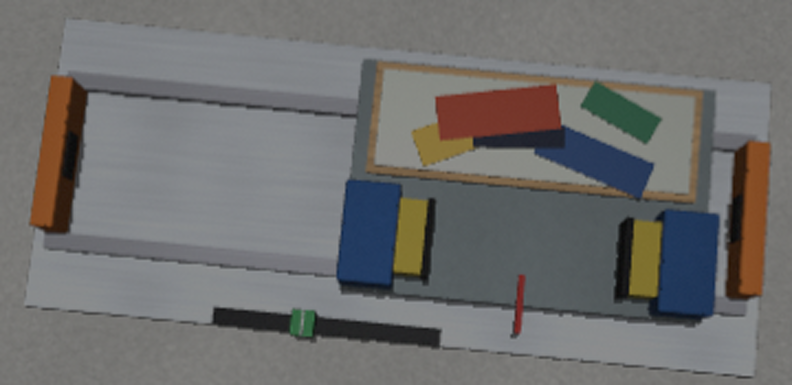

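Emit:
servo_tool(moves=[{"dx": 0.0155, "dy": -0.057, "roll": 2.05, "jaw": 1}, {"dx": 0.0155, "dy": -0.057, "roll": 2.05, "jaw": 1}, {"dx": 0.0155, "dy": -0.057, "roll": 2.05, "jaw": 1}, {"dx": 0.0155, "dy": -0.057, "roll": 2.05, "jaw": 1}, {"dx": 0.0155, "dy": -0.057, "roll": 2.05, "jaw": 1}, {"dx": 0.0155, "dy": -0.057, "roll": 2.05, "jaw": 1}, {"dx": 0.0155, "dy": -0.057, "roll": 2.05, "jaw": 1}, {"dx": 0.0155, "dy": -0.057, "roll": 2.05, "jaw": 1}, {"dx": 0.0155, "dy": -0.057, "roll": 2.05, "jaw": 1}, {"dx": 0.0155, "dy": -0.057, "roll": 2.05, "jaw": 1}])

```text
$.moves[0]: bad value
```

```bash
cat > m1.py <<'E'
from seg import *
im=np.load("top0.npz")["im"]
b,g,r,o,box=seg(im)
th=np.radians(6.1);u=np.array([np.sin(th),np.cos(th)])
h=cv2.cvtColor(im,cv2.COLOR_RGB2HSV)
m=cv2.morphologyEx((g&box(255,280,210,232)).astype(np.uint8),cv2.MORPH_CLOSE,np.ones((3,5)))
R=rect(m,.05);print("mark",R,"s",R[0]@u)
P=rect(r&box(358,374,198,232),.058);print("ptr s",P[0]@u)
ys,xs=np.nonzero(r&box(358,374,198,232));p=deproj("top",np.c_[xs,ys],z=.058)[:,:2];print("ptr pix mean s",(p@u).mean())
s=get_state();print(s["t"],s["eef_pos"],s["ee_rot"],s["width"])
E
python3 m1.py
```

```text
mark (array([0.41499527, 0.15245825]), array([33.8, 31.3]), 89.43414306640625) s 0.1956941117648239
ptr s -0.08030465313466546
ptr pix mean s -0.0799553214131566
0.1 [0.30239014 0.60300847 0.22571779] [ 3.14012776e+00 -1.32113013e-04 -4.64884509e-01] 0.087858049966365
```

Emit:
servo_tool(moves=[{"dx": 0.0155, "dy": -0.057, "dz": 0, "roll": 2.05, "jaw": 1}, {"dx": 0.0155, "dy": -0.057, "dz": 0, "roll": 2.05, "jaw": 1}, {"dx": 0.0155, "dy": -0.057, "dz": 0, "roll": 2.05, "jaw": 1}, {"dx": 0.0155, "dy": -0.057, "dz": 0, "roll": 2.05, "jaw": 1}, {"dx": 0.0155, "dy": -0.057, "dz": 0, "roll": 2.05, "jaw": 1}, {"dx": 0.0155, "dy": -0.057, "dz": 0, "roll": 2.05, "jaw": 1}, {"dx": 0.0155, "dy": -0.057, "dz": 0, "roll": 2.05, "jaw": 1}, {"dx": 0.0155, "dy": -0.057, "dz": 0, "roll": 2.05, "jaw": 1}, {"dx": 0.0155, "dy": -0.057, "dz": 0, "roll": 2.05, "jaw": 1}, {"dx": 0.0155, "dy": -0.057, "dz": 0, "roll": 2.05, "jaw": 1}])

```text
t: 1.35
eef_pos: [0.4576, 0.0315, 0.2267]
ee_rot: [-3.141, -0.0, -0.105]
force: [1.1, 0.2, 0.1]
width: 0.0875
gripper_force: 0.0
```

Emit:
servo_tool(moves=[{"dx": 0.015, "dy": -0.055, "dz": 0, "roll": 0, "jaw": 1}, {"dx": 0.015, "dy": -0.055, "dz": 0, "roll": 0, "jaw": 1}, {"dx": 0.015, "dy": -0.055, "dz": 0, "roll": 0, "jaw": 1}, {"dx": 0, "dy": 0, "dz": -0.039, "roll": 0, "jaw": 1}, {"dx": 0, "dy": 0, "dz": -0.039, "roll": 0, "jaw": 1}, {"dx": 0, "dy": 0, "dz": -0.039, "roll": 0, "jaw": 1}, {"dx": 0, "dy": 0, "dz": -0.037, "roll": 0, "jaw": 1}, {"dx": 0.0011, "dy": 0.0099, "dz": 0, "roll": 0, "jaw": 1}, {"dx": 0.0011, "dy": 0.0099, "dz": 0, "roll": 0, "jaw": 1}, {"dx": 0.0011, "dy": 0.0099, "dz": 0, "roll": 0, "jaw": 1}])

```text
t: 2.6
eef_pos: [0.5072, -0.1009, 0.0743]
ee_rot: [-3.141, -0.003, -0.106]
force: [0.1, -0.2, -0.7]
width: 0.0876
gripper_force: 0.0
```

```bash
python3 - <<'E'
from h import *
s=get_state();print(s["t"],s["eef_pos"],s["ee_rot"],s["width"],s["force"])
n="top";im,d=grab_frame(n); cv2.imwrite(f"pics/{n}1.png",im[:,:,::-1]); np.savez(f"{n}1.npz",im=im,d=d)
E
```

```text
2.6 [ 0.50720397 -0.10088235  0.0742563 ] [-3.14098784e+00 -2.89415129e-03 -1.06344790e-01] 0.08764817636966307 [ 0.06332336 -0.18676164 -0.69664899]
```

View pics/top1.png

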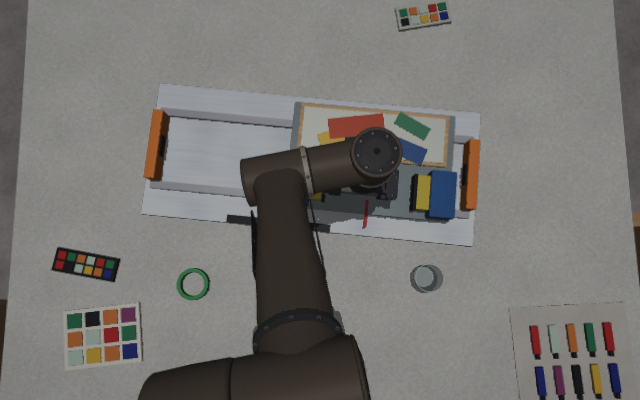

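The arm hides the mark and the front housing, but the rear housing at about 442,195 is clear, so I'll track that one. The hand sits inside the well. Starting a gentle push now.

Emit:
servo_tool(moves=[{"dx": 0.0006, "dy": 0.006, "dz": 0, "roll": 0, "jaw": 1}, {"dx": 0.0006, "dy": 0.006, "dz": 0, "roll": 0, "jaw": 1}, {"dx": 0.0006, "dy": 0.006, "dz": 0, "roll": 0, "jaw": 1}, {"dx": 0.0006, "dy": 0.006, "dz": 0, "roll": 0, "jaw": 1}, {"dx": 0.0006, "dy": 0.006, "dz": 0, "roll": 0, "jaw": 1}, {"dx": 0.0006, "dy": 0.006, "dz": 0, "roll": 0, "jaw": 1}, {"dx": 0.0006, "dy": 0.006, "dz": 0, "roll": 0, "jaw": 1}, {"dx": 0.0006, "dy": 0.006, "dz": 0, "roll": 0, "jaw": 1}, {"dx": 0.0006, "dy": 0.006, "dz": 0, "roll": 0, "jaw": 1}, {"dx": 0.0006, "dy": 0.006, "dz": 0, "roll": 0, "jaw": 1}])

```text
t: 3.9
eef_pos: [0.5119, -0.0416, 0.0726]
ee_rot: [3.142, -0.0, -0.107]
force: [0.7, -1.1, -0.9]
width: 0.0877
gripper_force: 0.4
```

```bash
cat > trk.py <<'E'
from seg import *
import sys,json,os
th=np.radians(6.1);u=np.array([np.sin(th),np.cos(th)]);v=np.array([np.cos(th),-np.sin(th)])
def meas(im):
    b=seg(im)[0]
    Y,X=np.mgrid[:400,:640]
    # rear housing: blue pixels whose world pos (z=.105) lies within the housing lane
    p=deproj("top",np.c_[X.ravel(),Y.ravel()],z=.105)[:,:2]; x=(p@v).reshape(b.shape)
    m=(b&(x>.40)&(x<.62)&(X<470)).astype(np.uint8)
    n,l,st,_=cv2.connectedComponentsWithStats(m)
    # rightmost big comp
    ks=[k for k in range(1,n) if st[k,4]>500]
    k=max(ks,key=lambda k:st[k,0]); mm=(l==k).ravel()
    q=p[mm]; return (q@u).mean(),(q@v).mean(),st[k,4]
ref=meas(np.load("top0.npz")["im"])
def go(n=3):
    F="log.json";L=json.load(open(F)) if os.path.exists(F) else []
    for _ in range(n):
        s=get_state();im,_d=grab_frame("top");m=meas(im)
        L.append([s["t"],m[0]-ref[0]-.080,float(s["eef_pos"][:2]@u)]);print("t %.3f well %.4f off %.4f hand-well %.4f lat %.4f area %d z %.3f hlat %.4f F %s"%(s["t"],L[-1][1],.195-L[-1][1],L[-1][2]-L[-1][1],m[1]-ref[1],m[2],s["eef_pos"][2],s["eef_pos"][:2]@v,np.round(s["force"][:2]@u,2)))
    json.dump([list(map(float,r)) for r in L],open(F,"w"));return im,L
if __name__=="__main__": go(int(sys.argv[1]))
E
python3 trk.py 2; python3 -c "
from trk import *;print(ref,meas(np.load('top1.npz')['im']))"
```

```text
t 3.900 well -0.0658 off 0.2608 hand-well 0.0789 lat -0.0000 area 1124 z 0.073 hlat 0.5135 F -1.0
t 3.950 well -0.0631 off 0.2581 hand-well 0.0766 lat -0.0002 area 1119 z 0.073 hlat 0.5135 F -0.21
(np.float64(-0.27910674702177135), np.float64(0.5132628069861553), np.int32(1119)) (np.float64(-0.2790744756530894), np.float64(0.5131982988205906), np.int32(1119))
```

Emit:
servo_tool(moves=[{"dx": 0.0006, "dy": 0.006, "dz": 0, "roll": 0, "jaw": 1}, {"dx": 0.0006, "dy": 0.006, "dz": 0, "roll": 0, "jaw": 1}, {"dx": 0.0006, "dy": 0.006, "dz": 0, "roll": 0, "jaw": 1}, {"dx": 0.0006, "dy": 0.006, "dz": 0, "roll": 0, "jaw": 1}, {"dx": 0.0006, "dy": 0.006, "dz": 0, "roll": 0, "jaw": 1}, {"dx": 0.0005, "dy": 0.005, "dz": 0, "roll": 0, "jaw": 1}, {"dx": 0.0003, "dy": 0.003, "dz": 0, "roll": 0, "jaw": 1}, {"dx": 0.0002, "dy": 0.002, "dz": 0, "roll": 0, "jaw": 1}, {"dx": 0.0002, "dy": 0.002, "dz": 0, "roll": 0, "jaw": 1}, {"dx": 0.0002, "dy": 0.002, "dz": 0, "roll": 0, "jaw": 1}])

```text
t: 5.25
eef_pos: [0.5163, 0.0021, 0.0726]
ee_rot: [3.142, 0.0, -0.107]
force: [-0.4, -0.5, -0.3]
width: 0.0876
gripper_force: 0.0
```

```bash
python3 trk.py 3
```

```text
t 5.250 well 0.0407 off 0.1543 hand-well 0.0162 lat 0.0002 area 1133 z 0.073 hlat 0.5131 F -0.59
t 5.300 well 0.0450 off 0.1500 hand-well 0.0121 lat 0.0003 area 1143 z 0.073 hlat 0.5132 F -0.72
t 5.350 well 0.0489 off 0.1461 hand-well 0.0081 lat 0.0001 area 1140 z 0.073 hlat 0.5132 F 0.15
```

```bash
cat > sim.py <<'E'
import numpy as np, json
from scipy.optimize import least_squares
def sim(s,v,h,rows,m,d,dt=1/800):
    """rows: list of (duration, hand shift); d = half free play; returns traj"""
    out=[];t=0
    for T,dh in rows:
        for _ in range(round(T/dt)):
            h+=dh*dt/T
            r=h-s; F=40*max(r-d,0)-40*max(-r-d,0)
            v+=(F-.08*v-.008*np.tanh(v/.0005))/m*dt; s+=v*dt; t+=dt
            out.append((t,s,v,h,r))
    return np.array(out)
E
cat > fit.py <<'E'
from sim import *
L=np.array(json.load(open("log.json")))
rows=[(.125,.006034)]*10+[(.1,0)]+[(.125,.00603)]*5+[(.125,.00502),(.125,.003)]+[(.125,.002)]*3+[(.15,0)]
def pred(p):
    o=sim(-.080,0,-.0464+p[2],rows,p[0],p[1]); return np.interp(L[:5,0]-2.65,o[:,0],o[:,1])
f=least_squares(lambda p:np.r_[(pred(p)-L[:5,1])*1000,p[2]*500],[6,.055,0],x_scale=[1,.005,.005],diff_step=1e-3);print(f.x,f.fun)
o=sim(-.080,0,-.0464+f.x[2],rows,f.x[0],f.x[1]);print(o[-1], abs(o[:,4]).max()-f.x[1])
E
python3 fit.py
```

```text
[1.03553686e+01 5.49852335e-02 1.76160031e-07] [ 4.32953767e-02 -7.97203319e-02 -1.30430959e-01 -1.01374833e-01
  2.53170120e-01  8.80800157e-05]
[2.75       0.05349049 0.08571574 0.05811018 0.00472683] 0.024760331380568552
```

```bash
cat > p1.py <<'E'
from sim import *
for m in (9,10.36):
  for a in (.0015,.002,.0025):
    for b in (.0045,.005,.0055):
      o=sim(.0533,.083,.0581,[(.125,a)]*7+[(.125,b)]*3+[(.1,0)]+[(.125,b)]*16,m,.055)
      i=round(1.25*800);k=np.argmin(o[:,2]);print(m,a,b,"after call s %.4f v %.4f r %.4f"%tuple(o[i,[1,2,4]]),"final off %.4f v %.4f comp %.4f"%(.195-o[-1,1],o[-1,2],-o[:,4].min()-.055))
E
python3 p1.py
```

```text
9 0.0015 0.0045 after call s 0.1536 v 0.0649 r -0.0714 final off 0.0400 v -0.0142 comp 0.0244
9 0.0015 0.005 after call s 0.1538 v 0.0661 r -0.0701 final off 0.0279 v -0.0072 comp 0.0229
9 0.0015 0.0055 after call s 0.1539 v 0.0673 r -0.0687 final off 0.0159 v -0.0004 comp 0.0214
9 0.002 0.0045 after call s 0.1546 v 0.0701 r -0.0690 final off 0.0323 v -0.0134 comp 0.0240
9 0.002 0.005 after call s 0.1548 v 0.0713 r -0.0676 final off 0.0200 v -0.0063 comp 0.0224
9 0.002 0.0055 after call s 0.1549 v 0.0725 r -0.0662 final off 0.0083 v -0.0001 comp 0.0208
9 0.0025 0.0045 after call s 0.1553 v 0.0744 r -0.0661 final off 0.0246 v -0.0126 comp 0.0236
9 0.0025 0.005 after call s 0.1554 v 0.0755 r -0.0647 final off 0.0122 v -0.0053 comp 0.0219
9 0.0025 0.0055 after call s 0.1555 v 0.0766 r -0.0633 final off 0.0007 v 0.0003 comp 0.0202
10.36 0.0015 0.0045 after call s 0.1540 v 0.0670 r -0.0719 final off 0.0345 v -0.0140 comp 0.0260
10.36 0.0015 0.005 after call s 0.1542 v 0.0681 r -0.0705 final off 0.0226 v -0.0069 comp 0.0243
10.36 0.0015 0.0055 after call s 0.1543 v 0.0691 r -0.0691 final off 0.0110 v -0.0002 comp 0.0226
10.36 0.002 0.0045 after call s 0.1549 v 0.0716 r -0.0693 final off 0.0269 v -0.0133 comp 0.0256
10.36 0.002 0.005 after call s 0.1551 v 0.0726 r -0.0679 final off 0.0149 v -0.0061 comp 0.0238
10.36 0.002 0.0055 after call s 0.1552 v 0.0737 r -0.0665 final off 0.0036 v 0.0000 comp 0.0221
10.36 0.0025 0.0045 after call s 0.1555 v 0.0754 r -0.0663 final off 0.0194 v -0.0125 comp 0.0251
10.36 0.0025 0.005 after call s 0.1556 v 0.0764 r -0.0649 final off 0.0072 v -0.0051 comp 0.0233
10.36 0.0025 0.0055 after call s 0.1557 v 0.0773 r -0.0635 final off -0.0042 v 0.0007 comp 0.0215
```

Using a = 2.2 mm for 7 rows, then b = 5.5 mm for 3 rows.

Emit:
servo_tool(moves=[{"dx": 0.0002, "dy": 0.0022, "dz": 0, "roll": 0, "jaw": 1}, {"dx": 0.0002, "dy": 0.0022, "dz": 0, "roll": 0, "jaw": 1}, {"dx": 0.0002, "dy": 0.0022, "dz": 0, "roll": 0, "jaw": 1}, {"dx": 0.0002, "dy": 0.0022, "dz": 0, "roll": 0, "jaw": 1}, {"dx": 0.0002, "dy": 0.0022, "dz": 0, "roll": 0, "jaw": 1}, {"dx": 0.0002, "dy": 0.0022, "dz": 0, "roll": 0, "jaw": 1}, {"dx": 0.0002, "dy": 0.0022, "dz": 0, "roll": 0, "jaw": 1}, {"dx": 0.0006, "dy": 0.0055, "dz": 0, "roll": 0, "jaw": 1}, {"dx": 0.0006, "dy": 0.0055, "dz": 0, "roll": 0, "jaw": 1}, {"dx": 0.0006, "dy": 0.0055, "dz": 0, "roll": 0, "jaw": 1}])

```text
t: 6.65
eef_pos: [0.5195, 0.0344, 0.0726]
ee_rot: [-3.142, -0.0, -0.107]
force: [-0.7, 0.9, -0.8]
width: 0.0875
gripper_force: 0.1
```

```bash
python3 trk.py 2
cat > p2.py <<'E'
from sim import *
L=np.array(json.load(open("log.json")))[-2:]
s=L[-1,1];v0=(L[1,1]-L[0,1])/.05;h=L[-1,2];print(v0)
for m in (7.8,10.36):
 for v in (.067,.073):
  for b in (.0045,.005,.0055,.006):
      o=sim(s,v,h,[(.05,0)]+[(.125,b)]*10,m,.055)
      k=np.argmax(o[:,4]>-.055+1e-9) if 0 else None
      print(m,v,b,"after call off %.4f v %.4f r %.4f"%(.195-o[-1,1],o[-1,2],o[-1,4]),"comp %.4f"%(-o[:,4].min()-.055))
E
python3 p2.py
```

```text
t 6.650 well 0.1535 off 0.0415 hand-well -0.0640 lat 0.0003 area 1101 z 0.073 hlat 0.5129 F 0.81
t 6.700 well 0.1566 off 0.0384 hand-well -0.0667 lat -0.0000 area 1087 z 0.073 hlat 0.5131 F 1.31
0.06343882738708895
7.8 0.067 0.0045 after call off 0.0164 v -0.0070 r -0.0437 comp 0.0191
7.8 0.067 0.005 after call off 0.0122 v -0.0009 r -0.0428 comp 0.0181
7.8 0.067 0.0055 after call off 0.0083 v 0.0043 r -0.0418 comp 0.0172
7.8 0.067 0.006 after call off 0.0042 v 0.0100 r -0.0408 comp 0.0164
7.8 0.073 0.0045 after call off 0.0156 v -0.0114 r -0.0445 comp 0.0211
7.8 0.073 0.005 after call off 0.0114 v -0.0049 r -0.0437 comp 0.0199
7.8 0.073 0.0055 after call off 0.0074 v 0.0006 r -0.0427 comp 0.0188
7.8 0.073 0.006 after call off 0.0032 v 0.0067 r -0.0419 comp 0.0178
10.36 0.067 0.0045 after call off 0.0078 v -0.0046 r -0.0522 comp 0.0207
10.36 0.067 0.005 after call off 0.0042 v 0.0015 r -0.0508 comp 0.0193
10.36 0.067 0.0055 after call off 0.0006 v 0.0079 r -0.0495 comp 0.0181
10.36 0.067 0.006 after call off -0.0031 v 0.0139 r -0.0481 comp 0.0170
10.36 0.073 0.0045 after call off 0.0061 v -0.0092 r -0.0540 comp 0.0231
10.36 0.073 0.005 after call off 0.0025 v -0.0025 r -0.0526 comp 0.0216
10.36 0.073 0.0055 after call off -0.0012 v 0.0038 r -0.0512 comp 0.0202
10.36 0.073 0.006 after call off -0.0049 v 0.0102 r -0.0499 comp 0.0189
```

Emit:
servo_tool(moves=[{"dx": 0.0006, "dy": 0.0053, "dz": 0, "roll": 0, "jaw": 1}, {"dx": 0.0006, "dy": 0.0053, "dz": 0, "roll": 0, "jaw": 1}, {"dx": 0.0006, "dy": 0.0053, "dz": 0, "roll": 0, "jaw": 1}, {"dx": 0.0006, "dy": 0.0053, "dz": 0, "roll": 0, "jaw": 1}, {"dx": 0.0006, "dy": 0.0053, "dz": 0, "roll": 0, "jaw": 1}, {"dx": 0.0006, "dy": 0.0053, "dz": 0, "roll": 0, "jaw": 1}, {"dx": 0.0006, "dy": 0.0053, "dz": 0, "roll": 0, "jaw": 1}, {"dx": 0.0006, "dy": 0.0053, "dz": 0, "roll": 0, "jaw": 1}, {"dx": 0.0006, "dy": 0.0053, "dz": 0, "roll": 0, "jaw": 1}, {"dx": 0.0006, "dy": 0.0053, "dz": 0, "roll": 0, "jaw": 1}])

```text
t: 8.0
eef_pos: [0.5255, 0.0873, 0.0726]
ee_rot: [3.142, 0.0, -0.107]
force: [-0.3, 0.4, 0.7]
width: 0.0875
gripper_force: 0.0
```

```bash
python3 - <<'E'
from trk import *
im,L=go(4); cv2.imwrite("pics/t2.png",im[60:260,120:500,::-1].repeat(2,0).repeat(2,1))
E
```

```text
t 8.000 well 0.1870 off 0.0080 hand-well -0.0444 lat 0.0002 area 1101 z 0.073 hlat 0.5133 F 0.39
t 8.050 well 0.1870 off 0.0080 hand-well -0.0439 lat 0.0002 area 1102 z 0.073 hlat 0.5134 F 0.3
t 8.100 well 0.1871 off 0.0079 hand-well -0.0442 lat 0.0002 area 1101 z 0.073 hlat 0.5134 F -0.18
t 8.150 well 0.1871 off 0.0079 hand-well -0.0445 lat 0.0002 area 1101 z 0.073 hlat 0.5132 F -0.87
```

View pics/t2.png

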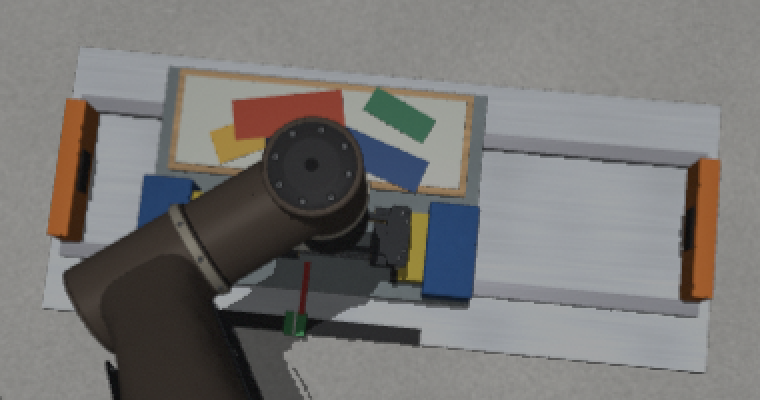

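The trolley is standing with its pointer (crop about 305,290) just above the green mark (about 294,322). It sits roughly 8 mm short of centre and shows no visible motion. I'll centre the hand in the well and lift it out.

Emit:
servo_tool(moves=[{"dx": 0.0012, "dy": 0.011, "dz": 0, "roll": 0, "jaw": 1}, {"dx": 0.0012, "dy": 0.011, "dz": 0, "roll": 0, "jaw": 1}, {"dx": 0.0012, "dy": 0.011, "dz": 0, "roll": 0, "jaw": 1}, {"dx": 0.0012, "dy": 0.011, "dz": 0, "roll": 0, "jaw": 1}, {"dx": 0, "dy": 0, "dz": 0, "roll": 0, "jaw": 1}, {"dx": 0, "dy": 0, "dz": 0.03, "roll": 0, "jaw": 1}, {"dx": 0, "dy": 0, "dz": 0.03, "roll": 0, "jaw": 1}, {"dx": 0, "dy": 0, "dz": 0.04, "roll": 0, "jaw": 1}, {"dx": 0, "dy": 0, "dz": 0.04, "roll": 0, "jaw": 1}, {"dx": 0, "dy": 0, "dz": 0.01, "roll": 0, "jaw": 1}])

```text
t: 9.45
eef_pos: [0.5313, 0.1313, 0.2255]
ee_rot: [-3.139, -0.004, -0.107]
force: [-0.5, 0.6, 0.3]
width: 0.0877
gripper_force: 0.0
```

```bash
python3 - <<'E'
from trk import *
im,L=go(3); np.savez("top3.npz",im=im); cv2.imwrite("pics/t3.png",cv2.resize(im[170:250,230:310,::-1],(560,560),interpolation=cv2.INTER_CUBIC))
E
```

```text
t 9.450 well 0.1872 off 0.0078 hand-well -0.0002 lat 0.0001 area 1100 z 0.226 hlat 0.5144 F 0.57
t 9.500 well 0.1872 off 0.0078 hand-well -0.0002 lat 0.0002 area 1099 z 0.225 hlat 0.5142 F 1.01
t 9.550 well 0.1872 off 0.0078 hand-well -0.0005 lat 0.0001 area 1101 z 0.224 hlat 0.5136 F -0.8
```

View pics/t3.png

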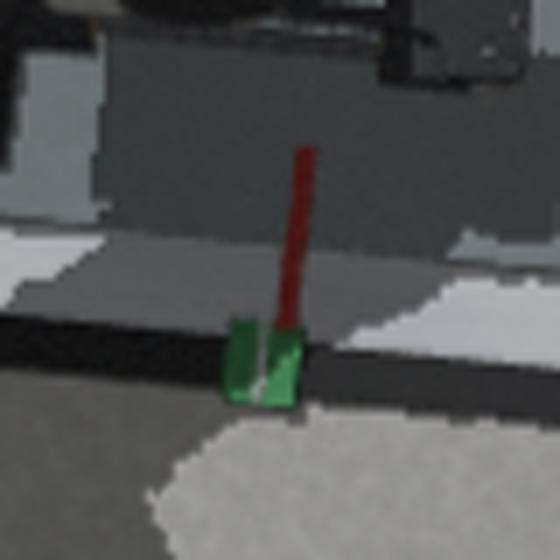

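The hand is out and the trolley isn't moving. In the crop the pointer tip is at about (288,328) and the mark's white line at about (264,345). The offset is about 8 mm against the ±15 mm limit. I'll check it numerically before handing in.

```bash
python3 - <<'E'
from trk import *
im=np.load("top3.npz")["im"]
c=lambda x,y:(230+(x+.5)/7-.5,170+(y+.5)/7-.5)
print("tip s",deproj("top",c(288,326),z=.058)[0,:2]@u,"white line s",[deproj("top",c(*q),z=.05)[0,:2]@u for q in((267,328),(258,398))],
 "mark corners s",[deproj("top",c(*q),z=.05)[0,:2]@u for q in((230,322),(304,328),(224,402),(298,406))])
go(1)
E
```

```text
tip s 0.18604081427905736 white line s [np.float64(0.1953222836747142), np.float64(0.19580773330332693)] mark corners s [np.float64(0.21055017508682694), np.float64(0.18036659293491514), np.float64(0.20932846364820037), np.float64(0.17933128212395674)]
t 9.600 well 0.1872 off 0.0078 hand-well -0.0008 lat 0.0001 area 1101 z 0.222 hlat 0.5130 F -0.19
```

Emit:
servo_tool(moves=[{"dx": 0, "dy": 0, "dz": 0.02, "roll": 0, "jaw": 1}, {"dx": 0, "dy": 0, "dz": 0.02, "roll": 0, "jaw": 1}, {"dx": 0, "dy": 0, "dz": 0, "roll": 0, "jaw": 1}, {"dx": 0, "dy": 0, "dz": 0, "roll": 0, "jaw": 1}, {"dx": 0, "dy": 0, "dz": 0, "roll": 0, "jaw": 1}, {"dx": 0, "dy": 0, "dz": 0, "roll": 0, "jaw": 1}, {"dx": 0, "dy": 0, "dz": 0, "roll": 0, "jaw": 1}, {"dx": 0, "dy": 0, "dz": 0, "roll": 0, "jaw": 1}, {"dx": 0, "dy": 0, "dz": 0, "roll": 0, "jaw": 1}, {"dx": 0, "dy": 0, "dz": 0, "roll": 0, "jaw": 1}])

```text
t: 10.9
eef_pos: [0.5303, 0.131, 0.2626]
ee_rot: [-3.142, -0.0, -0.107]
force: [-1.1, 0.3, -0.3]
width: 0.0875
gripper_force: 0.0
```

```bash
python3 - <<'E'
from trk import *
im,L=go(1)
if abs(L[-1][1]-.1872)<.001: print(job_done())
E
```

```text
t 10.900 well 0.1872 off 0.0078 hand-well -0.0006 lat 0.0001 area 1101 z 0.263 hlat 0.5134 F 0.24
the job is handed in; nothing more can be done
None
```

The job is handed in: the trolley stands still with its pointer about 8–9 mm short of the mark's centre (limit 15 mm), and the hand is out of the well; no verdict came back from the judging.

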